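# Tip the filter flat and shut the sextant case

### The job

The spare blue filter is standing on edge in the open sextant case, in the way of the lid. Push it over so that it falls flat onto the cork pad it stands on, leaving it lying over the middle of the pad, and after that push the lid over and press it fully shut. Do it all by pushing: do not pick up the filter, and leave the other things on the locker top where they are.

Things in the scene. Friction and masses are not known exactly. Their poses are not given: they have to be found in the camera images.
- case: the orange plastic sextant case, fixed to the locker top; outside 210 mm (x) by 270 mm (y) by 90 mm high, walls 5 mm; black foam fills it up to 45 mm above the locker top. Origin: centre of its underside. Its own +x points to the hinge side, z up.
- hinge_mid (a point): middle of the hinge line, on the case's rim (90 mm above the locker top), 105 mm along +x of the case from its centre; same axes as the case; the hinge line runs along its y.
- lid (a joint): angle of the orange lid in rad: 0 = fully shut, 1.57 = standing upright, above that leaning back, away from the case (stop at 1.95). The lid is a plain panel, 210 mm from hinge to free edge, 270 mm wide, 12 mm thick, without a handle; standing open its free edge is about 300 mm above the locker top; shut, its top face is 102 mm above the locker top. The stiff hinge (about 0.4 N m) holds it at any angle, so it has to be pushed all the way down.
- pad_top (a point): centre of the top face of the thin cork-brown pad, 104 mm (x) by 92 mm (y), fixed on the foam inside the case, 49 mm above the locker top. The filter stands near its -x end, so the filter has to fall towards the pad's own +x.
- filter_mid (a point): centre of the spare filter, a blue glass pane in a white square frame, 68 by 68 mm and 16 mm thick, about 80 g. Its own x is the thickness direction, its z is up while it stands on edge on the pad (centre then 34 mm above the pad); at the start its x points roughly along the pad's +x, towards where it should fall. It is about 36 mm from the pad's centre at the start; tipped over its lower edge without sliding, it lands within 10 mm of the pad's centre.
- hex_key: a small L-shaped steel hex key lying flat, arms 85 and 30 mm, 6 mm thick; a bystander, origin at its underside
- nylon_tool: a white nylon mirror adjusting tool lying flat, 120 mm long, 16 mm wide, 12 mm high; a bystander, origin at its underside
- mug: a blue mug, 80 mm across, 90 mm high; a bystander, origin at its underside
- torch: a yellow torch standing on its head, 42 mm across, 115 mm high; a bystander, origin at its underside
- stopwatch: a steel stopwatch lying flat, 60 mm across, 17 mm high; a bystander, origin at its underside
- rule: a green-glass parallel rule lying flat, 220 by 66 mm, 8 mm high; a bystander, origin at its underside
Not all that is in view belongs to the job. What is shaped like the part that bears filter_mid but pink is not meant.

How it is judged:
By the outcome, as a careful person would: the job done as asked, in the order asked, and still so for the second after the job is handed in, with the robot touching nothing.
It also fails if it takes over 51 s, if anything falls off the work surface, if the arm or the gripper's body presses on something with over 40 N, if the wrist force passes 120 N, or if a joint passes its speed limit or range.

### The arm

A 6-joint arm with a two-finger parallel gripper is mounted at the origin on the work surface. World frame = base frame: x ahead of the robot, y to its left, z up, the work surface at z = 0. Lengths are in m, angles in rad, forces in N, time in s.
With the tool pointing down it reaches from about 0.275 to 0.825 m from the base axis. Payload 5.2 kg.
Tool frame: the origin (TCP) lies between the finger pads; the fingertips stand 22 mm ahead of it and the grasp point (between the pads) lies 3 mm ahead of it; z points along the fingers, y is the line along which they close (so a half turn about z gives the same grasp; the last joint's range is limited). The gripper opens to 93 mm and grips with 3 to 60 N. Pads are 15 mm wide; open, the fingers measure 128 mm over their backs; the gripper's body (75 mm by 188 mm) begins 65 mm behind the grasp point.
Start: joints at [0.905, 0.259, 1.535, -0, 1.348, -0.203], TCP at [0.246, 0.492, 0.241] pointing down, gripper open.
Joint ranges: [-3.14, 3.14], [-0.91, 2.08], [0.19, 2.58], [-1.22, 4.36], [0.22, 2.71], [-3.12, 3.12]. Speed limits (rad/s): [2.57, 2.57, 3.14, 3.14, 3.14, 3.14].

### API

Orientations are given as a unit quaternion [w, x, y, z].
In Python, from bench import sensors, grab_frame, get_calibration, manip gives the robot as it stands. The module is installed in compiled form; this text tells all that it offers.
- The arm moves only by the tool jog_arm, never from a script. Its argument "targets" is a list that holds one entry, the list of rows, each a list of 7 numbers: the shift along the world's x, y, z scaled (see below), then the turn, a rotation vector about the world's x, y, z scaled (see below), then the closure, from -1 (fully open) to 1 (shut), so that 0 is half open. In form: [[[dx, dy, dz, ax, ay, az, claw], ...]]. A call has exactly 8 rows; each row shifts and turns the commanded pose from where the row before left it; what a row does not reach is not made up. The controller multiplies each number of a shift by 20 mm and each number of a turn by 0.15 rad. A row lasts 1/10 s, in which the tool goes at most 50 mm and 8.59 degrees, less where a joint would pass 70% of its speed; a pose out of reach is approached as far as the arm can. A call with a number of a shift or a turn outside -1 to 1 is refused whole. A call with a gripper value outside its range is refused whole. The fingers move at their own pace and stop on an object; "force" is the grip in N (left out, the last holds). Time passes only in rows, so rows that do not move let the fingers close, or fill a call up. It gives the time, the measured TCP pose, the force, the opening and the grip force at its end, in the units of the state.
- sensors.state(): the state, without advancing time (a new reading comes with each control period).
- grab_frame(name): name is "scene" or "top" or "wrist"; returns the picture (384x512x3 uint8, red, green, blue); there is no depth.
- get_calibration(name): a dict with "fx", "fy", "cx", "cy" (pixels), "distortion" ([k1, k2, p1, p2, k3] as OpenCV has them; the pictures are not rectified), "world_from_camera" (4x4, takes a point from camera to world coordinates); the wrist camera has in their place "mount" (4x4, takes a point from camera to tool coordinates, whose origin is the TCP and whose axes are the flange's). Camera axes: x right, y down, z forward; pixel columns grow to the right and rows downward; lengths in m; the calibration is good to about 2 mm. A picture is of the moment at which its call begins: read the wrist's pose just before it. get_calibration takes no time and is no camera call.
- manip.job_done(): hands the job in; it is judged then, once.
The state is a dict: "clock": time; "qpos": joint angles; "joint_velocities": joint speeds; "effort": joint torques, N m; "ee_pos": TCP position; "orientation": TCP orientation; "contact_force": force on the tool from outside, world axes, zero at the start; "wrist_torque": the same for the moment, N m; "opening": finger opening in m; "grip_force": force on a finger pad.
Only numpy, scipy, OpenCV 4.12 (cv2) and the standard library are available. Lean on these libraries where they do the work, as an engineer would, in place of code of your own. Each camera call takes 0.05 s, during which the arm holds its last target. There are 200 camera calls.

## Working session

There is one attempt and no reset: what is moved stays moved. The work goes in short steps, Python scripts to look and compute and a tool call to move; the robot and the scene stay as the last step left them, time stands still between calls to the robot, and variables do not carry over. Pictures are saved under pics/ and viewed, at most 10 in all, crops included, and the job is handed in when it is done.

Besides the shell and the picture viewer there is one more tool, called by a JSON object that holds its "op" and its "data". jog_arm: Moves the arm, as the interface text tells. Its arguments: {"type":"object","properties":{"targets":{"type":"array"},"force":{"type":"number"}},"required":["targets"]}

```bash
mkdir -p pics
cat > h.py <<'E'
import numpy as np, cv2
from bench import sensors, grab_frame, get_calibration, manip
def snap(n,f):
    im=grab_frame(n); cv2.imwrite(f'pics/{f}.png',cv2.cvtColor(im,cv2.COLOR_RGB2BGR)); return im
def KD(n):
    c=get_calibration(n); return np.array([[c['fx'],0,c['cx']],[0,c['fy'],c['cy']],[0,0,1.]]),np.array(c['distortion']),np.array(c['world_from_camera'])
def onz(n,uv,z):
    K,D,T=KD(n); p=cv2.undistortPoints(np.array(uv,float).reshape(-1,1,2),K,D)[:,0]
    d=np.c_[p,np.ones(len(p))]@T[:3,:3].T; o=T[:3,3]; return o+d*((z-o[2])/d[:,2])[:,None]
def proj(n,P):
    K,D,T=KD(n); W=np.linalg.inv(T); return cv2.projectPoints(np.array(P,float).reshape(-1,1,3),cv2.Rodrigues(W[:3,:3])[0],W[:3,3],K,D)[0][:,0]
E
python3 - <<'E'
from h import *
a=snap('top','top0');b=snap('scene','scene0')
cv2.imwrite('pics/both.png',cv2.cvtColor(np.hstack([a,b])[:, :],cv2.COLOR_RGB2BGR))
for n in('top','scene'): print(np.round(KD(n)[2],3))
print(sensors.state())
E
```

```text
[[ 0.013 -0.998  0.068  0.482]
 [-1.    -0.015 -0.016  0.043]
 [ 0.017 -0.067 -0.998  1.365]
 [ 0.     0.     0.     1.   ]]
[[ 0.15   0.64  -0.753  1.662]
 [ 0.989 -0.103  0.109 -0.139]
 [-0.008 -0.761 -0.649  1.023]
 [ 0.     0.     0.     1.   ]]
{'clock': 0.1, 'qpos': array([ 9.05194228e-01,  2.59282415e-01,  1.53595095e+00,  1.93895602e-05,
        1.34801108e+00, -2.02800264e-01]), 'joint_velocities': array([-0.00081799, -0.00303144, -0.00167165, -0.00059107, -0.00147723,
       -0.00096265]), 'effort': array([ 1.45557151e-03, -4.38211119e+01, -2.84639972e+01,  7.18523422e-02,
        3.63024382e-02, -8.41507472e-05]), 'ee_pos': array([0.24524128, 0.49179547, 0.23990331]), 'orientation': array([-3.56019453e-04,  2.29343340e-01,  9.73345237e-01, -7.45282297e-04]), 'contact_force': array([-0.86815747,  0.15075799,  0.03122619]), 'wrist_torque': array([-0.00816966, -0.02349861,  0.02557415]), 'grip_force': 0.0, 'opening': 0.09276092948404162}
```

View pics/top0.png

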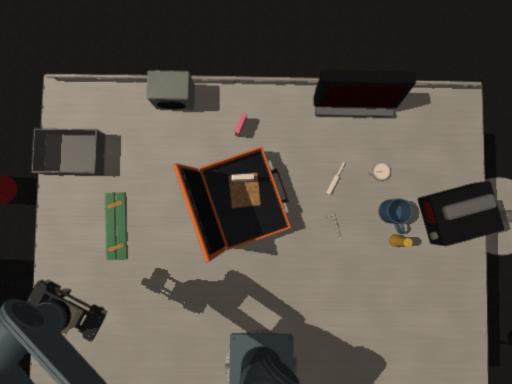

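View pics/scene0.png

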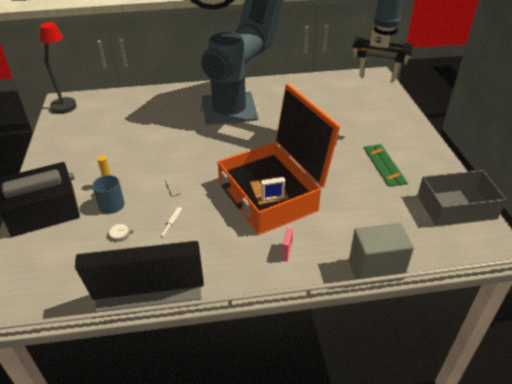

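The filter in the case shows white/blue at top (243,177) and scene (272,190). A pink look-alike stands outside the case at top (241,124) and scene (288,244). The white-framed blue one on the cork pad fits the description. I'll confirm it in an enlarged crop.

Run:
```python
import cv2,numpy as np
a=cv2.imread('pics/top0.png')[140:265,170:300];b=cv2.imread('pics/scene0.png')[80:235,210:340]
f=lambda i,s:cv2.resize(i,None,fx=s,fy=s,interpolation=cv2.INTER_CUBIC)
A=f(a,3);B=f(b,3)
H=max(A.shape[0],B.shape[0]);o=np.zeros((H,780,3),np.uint8);o[:A.shape[0],:390]=A;o[:B.shape[0],390:]=B
cv2.imwrite('pics/crop1.png',o)
```

```text
(no output)
```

View pics/crop1.png

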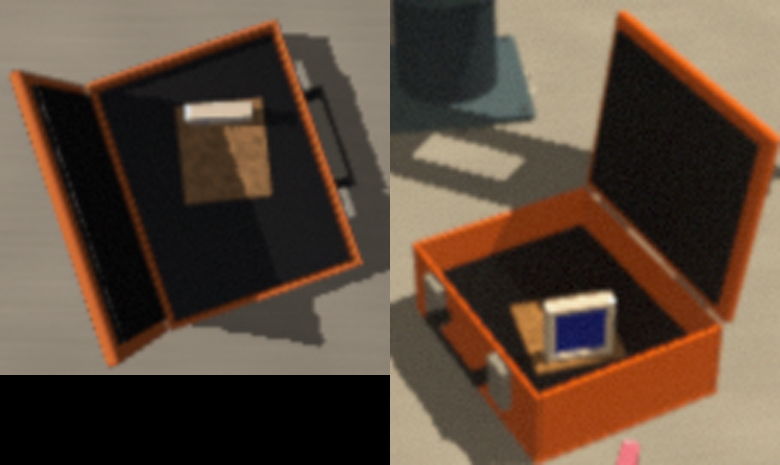

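Run:
```python
from h import *
f=lambda L:[((u+.5)/3-.5+170,(v+.5)/3-.5+140) for u,v in L]
def s(name,L,z):
    P=onz('top',f(L),z); print(name,np.round(P[:,:2],4).tolist(),'c',np.round(P.mean(0),4)); 
    print('  sides',np.round(np.linalg.norm(np.roll(P,-1,0)-P,axis=1),3),'ang',np.round([np.degrees(np.arctan2(*(np.roll(P,-1,0)-P)[i,[1,0]])) for i in range(4)],1))
s('rim',[(90,88),(277,22),(360,262),(172,326)],.09)
s('pad',[(176,103),(263,97),(272,195),(185,204)],.049)
s('filt',[(183,104),(252,99),(253,118),(184,123)],.117)
# scene checks
g=lambda L:[((U-390+.5)/3-.5+210,(V+.5)/3-.5+80) for U,V in L]
s2=onz('scene',g([(415,243),(540,393),(720,325),(593,190)]),.09);print('scene rim',np.round(s2[:,:2],3).tolist(),s2.mean(0))
s2=onz('scene',g([(544,302),(615,292)]),.117);print('scene filt top (far-x edge)',np.round(s2,3).tolist())
```

```text
rim [[0.624, 0.1989], [0.6959, 0.0065], [0.4485, -0.0819], [0.3809, 0.1099]] c [0.5373 0.0583 0.09  ]
  sides [0.205 0.263 0.203 0.259] ang [ -69.5 -160.3  109.4   20.1]
pad [[0.6139, 0.112], [0.6217, 0.0193], [0.5172, 0.0083], [0.5064, 0.1005]] c [0.5648 0.06   0.049 ]
  sides [0.093 0.105 0.093 0.108] ang [ -85.2 -174.    96.7    6.1]
filt [[0.6061, 0.1013], [0.6123, 0.0316], [0.593, 0.0303], [0.5869, 0.1]] c [0.5996 0.0658 0.117 ]
  sides [0.07  0.019 0.07  0.019] ang [ -85.  -176.2   95.     4. ]
scene rim [[0.446, -0.078], [0.692, 0.015], [0.625, 0.205], [0.382, 0.124]] [0.53633649 0.06631249 0.09      ]
scene filt top (far-x edge) [[0.595, 0.035, 0.117], [0.591, 0.106, 0.117]]
```

The crop confirms it: white frame with blue glass, standing on the cork pad. The sizes fit (pad 93×105, filter 70 wide, about 35 mm from the pad centre). It must fall towards world −x (heading about 185°). The lid stands on the +y side. Next I'll estimate the lid angle and the relative moves.

Run:
```python
from h import *
c=np.array([.537,.061]);t=np.radians(110);e=np.array([np.cos(t),np.sin(t)]);y=np.array([-e[1],e[0]])
h=c+.105*e; print('hinge',h)
for th in (1.5,1.6,1.7,1.8,1.95):
    P=[np.r_[h-.21*np.cos(th)*e+k*y,.09+.21*np.sin(th)] for k in(-.135,.135)]
    print(th,np.round(((proj('top',P)-[170,140]+.5)*3-.5)).tolist(),np.round((proj('scene',P)-[210,80]+.5)*3-.5+[390,0]).tolist(),np.round(P[0],3),np.round(P[1],3))
```

```text
hinge [0.50108788 0.15966773]
1.5 [[69.0, 50.0], [171.0, 347.0]] [[727.0, 153.0], [573.0, 21.0]] [0.633 0.192 0.299] [0.379 0.1   0.299]
1.6 [[46.0, 58.0], [148.0, 356.0]] [[747.0, 146.0], [591.0, 15.0]] [0.626 0.212 0.3  ] [0.372 0.119 0.3  ]
1.7 [[24.0, 66.0], [125.0, 364.0]] [[766.0, 141.0], [609.0, 12.0]] [0.619 0.231 0.298] [0.365 0.139 0.298]
1.8 [[2.0, 75.0], [102.0, 371.0]] [[784.0, 138.0], [626.0, 10.0]] [0.612 0.251 0.295] [0.358 0.158 0.295]
1.95 [[-29.0, 87.0], [70.0, 382.0]] [[810.0, 138.0], [651.0, 12.0]] [0.601 0.279 0.285] [0.348 0.187 0.285]
```

{"op": "jog_arm", "data": {"targets": [[[0, 0, 1, 0, 0, 0.5, 1], [0, 0, 1, 0, 0, 0.5, 1], [0, 0, 1, 0, 0, 0.5, 1], [0, 0, 1, 0, 0, 0.5, 1], [0, 0, 1, 0, 0, 0.5, 1], [0.5, -0.5, 1, 0, 0, 0.5, 1], [1, -1, 1, 0, 0, 0.5, 1], [1, -1, 0.5, 0, 0, 0.2, 1]]]}}

```text
clock: 0.9
ee_pos: [0.2959, 0.442, 0.3921]
orientation: [0.001, -0.048, 0.999, 0.001]
contact_force: [-0.0, 0.1, 1.3]
opening: 0.0336
grip_force: 0.0
```

Lid angle is about 1.74. The tool y axis is now at about 95°, square to the push direction.

{"op": "jog_arm", "data": {"targets": [[[1, -1, 0, 0, 0, 0, 1], [1, -1, 0, 0, 0, 0, 1], [1, -1, 0, 0, 0, 0, 1], [1, -1, 0, 0, 0, 0, 1], [1, -1, 0, 0, 0, 0, 1], [1, -1, 0, 0, 0, 0, 1], [1, -1, 0, 0, 0, 0, 1], [1, -1, 0, 0, 0, 0, 1]]]}}

```text
clock: 1.7
ee_pos: [0.4561, 0.2812, 0.3902]
orientation: [-0.0, -0.046, 0.999, -0.0]
contact_force: [-0.3, 0.5, 0.3]
opening: 0.0001
grip_force: 0.0
```

{"op": "jog_arm", "data": {"targets": [[[1, -1, 0, 0, 0, 0, 1], [1, -1, 0, 0, 0, 0, 1], [1, -1, 0, 0, 0, 0, 1], [1, -1, 0, 0, 0, 0, 1], [1, -1, 0, 0, 0, 0, 1], [1, -1, 0, 0, 0, 0, 1], [1, -1, 0, 0, 0, 0, 1], [0, 0, 0, 0, 0, 0, 1]]]}}

```text
clock: 2.5
ee_pos: [0.5974, 0.1394, 0.3888]
orientation: [-0.001, -0.044, 0.999, -0.001]
contact_force: [-0.5, -0.0, -0.9]
opening: 0.0002
grip_force: 0.0
```

{"op": "jog_arm", "data": {"targets": [[[0.64, -0.87, 0, 0, 0, 0, 1], [0.64, -0.87, 0, 0, 0, 0, 1], [0.64, -0.87, 0, 0, 0, 0, 1], [0.64, -0.87, 0, 0, 0, 0, 1], [0, 0, -1, 0, 0, 0, 1], [0, 0, -1, 0, 0, 0, 1], [0, 0, -1, 0, 0, 0, 1], [0, 0, -1, 0, 0, 0, 1]]]}}

```text
clock: 3.3
ee_pos: [0.6471, 0.0717, 0.3099]
orientation: [0.0, -0.046, 0.999, -0.0]
contact_force: [-0.3, 0.5, 0.2]
opening: 0.0002
grip_force: 0.0
```

{"op": "jog_arm", "data": {"targets": [[[0, 0, -1, 0, 0, 0, 1], [0, 0, -1, 0, 0, 0, 1], [0, 0, -1, 0, 0, 0, 1], [0, 0, -1, 0, 0, 0, 1], [0, 0, 0, 0, 0, 0, 1], [0, 0, 0, 0, 0, 0, 1], [0, 0, 0, 0, 0, 0, 1], [0, 0, 0, 0, 0, 0, 1]]]}}

```text
clock: 4.1
ee_pos: [0.6475, 0.0724, 0.2322]
orientation: [0.001, -0.046, 0.999, -0.0]
contact_force: [0.3, -0.2, -0.0]
opening: 0.0002
grip_force: 0.0
```

Run:
```python
from h import *
s=sensors.state();print(s['ee_pos'],s['orientation'],s['qpos'],s['contact_force'])
a=snap('wrist','w1');b=snap('scene','s1');t=snap('top','t1')
f=lambda i,s:cv2.resize(i,None,fx=s,fy=s,interpolation=cv2.INTER_CUBIC)
o=np.zeros((580,790,3),np.uint8)
A=cv2.resize(a,(400,300));o[:300,:400]=A;B=f(b[110:230,200:330],3);o[:360,400:790]=B;C=f(t[140:230,200:300],3);o[305:575,:300]=C
cv2.imwrite('pics/m1.png',o[:,:,::-1])
c=get_calibration('wrist');print(np.round(c['mount'],3).tolist(),c['fx'],c['cx'],c['cy'])
```

```text
[0.64749621 0.07239102 0.23219096] [ 1.25999238e-03 -4.60925443e-02  9.98936365e-01 -1.67976051e-04] [-5.95158765e-02  4.45318295e-01  1.28462713e+00 -6.93055132e-05
  1.40910587e+00 -1.72251897e+00] [ 0.27239002 -0.17135123 -0.03403471]
[[0.001, -0.968, -0.252, 0.071], [1.0, 0.001, -0.001, -0.0], [0.001, -0.252, 0.968, -0.145], [0.0, 0.0, 0.0, 1.0]] 277.36341406890017 257.64329648086317 190.19691145576587
```

View pics/m1.png

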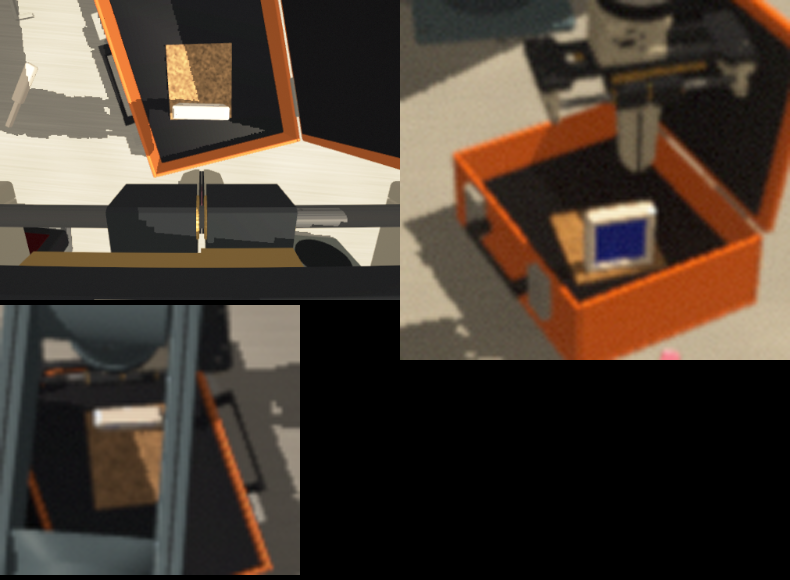

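The wrist view shows the filter's top face at columns 172–229 (centre 200.5, the same as the tool's centre line 201), rows about 105–119. That's laterally aligned. Now checking its x against the wrist camera.

Run:
```python
from h import *
from scipy.spatial.transform import Rotation as R
s=sensors.state();T=np.eye(4);q=s['orientation'];T[:3,:3]=R.from_quat(q[[1,2,3,0]]).as_matrix();T[:3,3]=s['ee_pos']
c=get_calibration('wrist');W=T@np.array(c['mount']);K=np.array([[c['fx'],0,c['cx']],[0,c['fy'],c['cy']],[0,0,1]])
def on(uv,z):
    p=cv2.undistortPoints(np.array(uv,float).reshape(-1,1,2)*1.28,K,np.array(c['distortion']))[:,0]
    d=np.c_[p,np.ones(len(p))]@W[:3,:3].T;o=W[:3,3];return np.round(o+d*((z-o[2])/d[:,2])[:,None],4)
print(on([(172,105),(229,105),(229,119),(172,120)],.117)); print(on([(167,44),(232,43),(166,102)],.049))
```

```text
[[0.5944 0.0324 0.117 ]
 [0.5882 0.0991 0.117 ]
 [0.6045 0.1011 0.117 ]
 [0.612  0.0334 0.117 ]]
[[0.5162 0.0116 0.049 ]
 [0.5065 0.1016 0.049 ]
 [0.5956 0.0145 0.049 ]]
```

Both cameras agree: the back face is at x ≈ 0.608. Now descend and come close.

{"op": "jog_arm", "data": {"targets": [[[0, 0, -1, 0, 0, 0, 1], [0, 0, -1, 0, 0, 0, 1], [0, 0, -1, 0, 0, 0, 1], [0, 0, -1, 0, 0, 0, 1], [0, 0, -1, 0, 0, 0, 1], [0, 0, -0.15, 0, 0, 0, 1], [-0.5, -0.045, 0, 0, 0, 0, 1], [-0.5, -0.045, 0, 0, 0, 0, 1]]]}}

```text
clock: 5.05
ee_pos: [0.6266, 0.0707, 0.1287]
orientation: [0.001, -0.046, 0.999, -0.0]
contact_force: [0.8, 0.2, 1.1]
opening: 0.0008
grip_force: 0.0
```

{"op": "jog_arm", "data": {"targets": [[[-0.25, -0.022, 0, 0, 0, 0, 1], [-0.25, -0.022, 0, 0, 0, 0, 1], [-0.2, -0.018, 0, 0, 0, 0, 1], [-0.2, -0.018, 0, 0, 0, 0, 1], [-0.2, -0.018, 0, 0, 0, 0, 1], [-0.2, -0.018, 0, 0, 0, 0, 1], [-0.2, -0.018, 0, 0, 0, 0, 1], [0, 0, 0, 0, 0, 0, 1]]]}}

```text
clock: 5.85
ee_pos: [0.5962, 0.0681, 0.1276]
orientation: [-0.0, -0.046, 0.999, 0.0]
contact_force: [-0.8, -0.3, -0.4]
opening: 0.0002
grip_force: 0.0
```

Run:
```python
from h import *
a=snap('wrist','w2');b=snap('scene','s2')
o=np.zeros((360,790,3),np.uint8)
o[:300,:400]=cv2.resize(a,(400,300));o[:360,400:]=cv2.resize(b[110:230,200:330],None,fx=3,fy=3,interpolation=2)
cv2.imwrite('pics/m2.png',o[:,:,::-1])
```

```text
(no output)
```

View pics/m2.png

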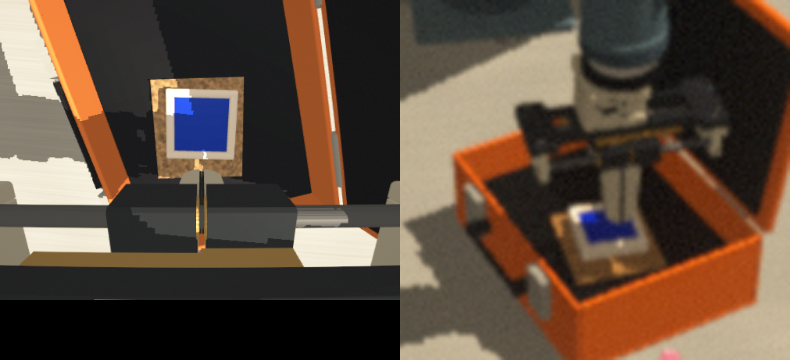

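The filter lies flat on the pad, with its corners in the wrist view near (166,88), (242,90), (241,159) and (166,158). Computing its offset from the pad centre, then lifting off.

Run:
```python
from h import *
from scipy.spatial.transform import Rotation as R
s=sensors.state();T=np.eye(4);q=s['orientation'];T[:3,:3]=R.from_quat(q[[1,2,3,0]]).as_matrix();T[:3,3]=s['ee_pos']
c=get_calibration('wrist');W=T@np.array(c['mount']);K=np.array([[c['fx'],0,c['cx']],[0,c['fy'],c['cy']],[0,0,1]])
def on(uv,z):
    p=cv2.undistortPoints(np.array(uv,float).reshape(-1,1,2)*1.28,K,np.array(c['distortion']))[:,0]
    d=np.c_[p,np.ones(len(p))]@W[:3,:3].T;o=W[:3,3];return np.round(o+d*((z-o[2])/d[:,2])[:,None],4)
F=on([(166,88),(242,90),(240,159),(166,158)],.065);P=on([(150,80),(244,77),(240,179),(158,178)],.049)
print(F,F.mean(0),P,P.mean(0))
```

```text
[[0.5255 0.0281 0.065 ]
 [0.5208 0.0982 0.065 ]
 [0.5872 0.1055 0.065 ]
 [0.593  0.0317 0.065 ]] [0.556625 0.065875 0.065   ] [[0.5192 0.0094 0.049 ]
 [0.5079 0.1014 0.049 ]
 [0.6149 0.1122 0.049 ]
 [0.6221 0.0217 0.049 ]] [0.566025 0.061175 0.049   ]
```

{"op": "jog_arm", "data": {"targets": [[[0.5, 0, 0.5, 0, 0, 0, 1], [0, 0, 1, 0, 0, 0, 1], [0, 0, 1, 0, 0, 0, 1], [0, 0, 1, 0, 0, 0, 1], [0, 0, 1, 0, 0, 0, 1], [0, 0, 1, 0, 0, 0, 1], [0, 0, 1, 0, 0, 0, 1], [0, 0, 1, 0, 0, 0, 1]]]}}

```text
clock: 6.75
ee_pos: [0.6068, 0.0681, 0.2785]
orientation: [0.0, -0.046, 0.999, 0.0]
contact_force: [-0.5, -0.6, 0.5]
opening: 0.0007
grip_force: 0.0
```

The filter lies about 10 mm from the pad centre, as predicted for a no-slide tip. Now over and behind the lid, turning the tool y axis to lie along the hinge (20°).

{"op": "jog_arm", "data": {"targets": [[[0, 0, 1, 0, 0, -0.55, 1], [0, 0, 1, 0, 0, -0.55, 1], [0, 0, 1, 0, 0, -0.55, 1], [0, 0, 1, 0, 0, -0.55, 1], [0, 0, 1, 0, 0, -0.55, 1], [0, 0, 1, 0, 0, -0.55, 1], [-0.7, 0.93, 0, 0, 0, -0.55, 1], [-0.7, 0.93, 0, 0, 0, -0.55, 1]]]}}

```text
clock: 7.55
ee_pos: [0.5791, 0.1052, 0.3981]
orientation: [0.001, 0.282, 0.959, 0.0]
contact_force: [-0.3, -0.6, 0.1]
opening: 0.0001
grip_force: 0.0
```

{"op": "jog_arm", "data": {"targets": [[[-0.7, 0.93, 0, 0, 0, -0.55, 1], [-0.7, 0.93, 0, 0, 0, -0.55, 1], [-0.7, 0.93, 0, 0, 0, -0.55, 1], [-0.7, 0.93, 0, 0, 0, -0.55, 1], [-0.7, 0.93, 0, 0, 0, -0.55, 1], [-0.7, 0.93, 0, 0, 0, -0.55, 1], [-0.7, 0.93, 0, 0, 0, -0.55, 1], [-0.7, 0.93, 0, 0, 0, -0.55, 1]]]}}

```text
clock: 8.35
ee_pos: [0.4662, 0.2548, 0.3977]
orientation: [0.0, 0.577, 0.816, 0.0]
contact_force: [0.5, 1.3, 0.2]
opening: 0.0009
grip_force: 0.0
```

{"op": "jog_arm", "data": {"targets": [[[0, 0, -1, 0, 0, 0, 1], [0, 0, -1, 0, 0, 0, 1], [0, 0, -1, 0, 0, 0, 1], [0, 0, -1, 0, 0, 0, 1], [0, 0, -1, 0, 0, 0, 1], [0, 0, -1, 0, 0, 0, 1], [0, 0, -0.15, 0, 0, 0, 1], [0, 0, 0, 0, 0, 0, 1]]]}}

```text
clock: 9.15
ee_pos: [0.4667, 0.2541, 0.2745]
orientation: [-0.0, 0.576, 0.817, -0.0]
contact_force: [0.5, 0.3, 0.1]
opening: 0.0004
grip_force: 0.0
```

{"op": "jog_arm", "data": {"targets": [[[0.17, -0.47, 0, 0, 0, 0, 1], [0.17, -0.47, 0, 0, 0, 0, 1], [0.17, -0.47, 0, 0, 0, 0, 1], [0.17, -0.47, 0, 0, 0, 0, 1], [0.17, -0.47, 0, 0, 0, 0, 1], [0.17, -0.47, 0, 0, 0, 0, 1], [0.17, -0.47, 0, 0, 0, 0, 1], [0.17, -0.47, 0, 0, 0, 0, 1]]]}}

```text
clock: 9.95
ee_pos: [0.4942, 0.1783, 0.2748]
orientation: [-0.0, 0.576, 0.817, 0.0]
contact_force: [-1.0, 3.1, 3.0]
opening: 0.0002
grip_force: 1.6
```

{"op": "jog_arm", "data": {"targets": [[[0.17, -0.47, 0, 0, 0, 0, 1], [0.17, -0.47, 0, 0, 0, 0, 1], [0.17, -0.47, 0, 0, 0, 0, 1], [0.17, -0.47, 0, 0, 0, 0, 1], [0.2, -0.55, -0.08, 0, 0, 0, 1], [0.2, -0.55, -0.1, 0, 0, 0, 1], [0.2, -0.55, -0.15, 0, 0, 0, 1], [0.2, -0.55, -0.2, 0, 0, 0, 1]]]}}

```text
clock: 10.75
ee_pos: [0.5238, 0.0962, 0.2638]
orientation: [0.0, 0.576, 0.817, -0.0]
contact_force: [-0.0, 2.9, -0.6]
opening: 0.0009
grip_force: 0.9
```

{"op": "jog_arm", "data": {"targets": [[[0.16, -0.44, -0.24, 0, 0, 0, 1], [0.16, -0.44, -0.29, 0, 0, 0, 1], [0.16, -0.44, -0.34, 0, 0, 0, 1], [0.16, -0.44, -0.38, 0, 0, 0, 1], [0.16, -0.44, -0.42, 0, 0, 0, 1], [0.12, -0.32, -0.45, 0, 0, 0, 1], [0.12, -0.32, -0.47, 0, 0, 0, 1], [0.12, -0.32, -0.49, 0, 0, 0, 1]]]}}

```text
clock: 11.55
ee_pos: [0.5472, 0.0333, 0.2018]
orientation: [0.0, 0.576, 0.817, -0.0]
contact_force: [-0.0, -0.4, 2.0]
opening: 0.0003
grip_force: 0.7
```

{"op": "jog_arm", "data": {"targets": [[[0.11, -0.31, -0.5, 0, 0, 0, 1], [0.11, -0.31, -0.52, 0, 0, 0, 1], [0.06, -0.16, -0.5, 0, 0, 0, 1], [0.05, -0.14, -0.5, 0, 0, 0, 1], [0.04, -0.11, -0.5, 0, 0, 0, 1], [0.02, -0.06, -0.5, 0, 0, 0, 1], [0, 0, -0.4, 0, 0, 0, 1], [0, 0, -0.2, 0, 0, 0, 1]]]}}

```text
clock: 12.35
ee_pos: [0.5541, 0.0125, 0.129]
orientation: [-0.001, 0.576, 0.817, -0.0]
contact_force: [-0.9, -0.1, 0.2]
opening: 0.0007
grip_force: 0.4
```

{"op": "jog_arm", "data": {"targets": [[[0, 0, -0.15, 0, 0, 0, 1], [0, 0, -0.1, 0, 0, 0, 1], [0, 0, -0.1, 0, 0, 0, 1], [0, 0, -0.1, 0, 0, 0, 1], [0, 0, 0, 0, 0, 0, 1], [0, 0, 0, 0, 0, 0, 1], [0, 0, 0, 0, 0, 0, 1], [0, 0, 0, 0, 0, 0, 1]]]}}

```text
clock: 13.15
ee_pos: [0.5544, 0.0125, 0.1246]
orientation: [0.001, 0.576, 0.818, 0.0]
contact_force: [-9.1, 0.4, 23.3]
opening: 0.0007
grip_force: 11.8
```

The 23 N stop with the tip at 0.1026 m matches the shut lid's 0.102 m. Lifting off and checking.

{"op": "jog_arm", "data": {"targets": [[[0, 0, 0.5, 0, 0, 0, 1], [0, 0, 1, 0, 0, 0, 1], [0, 0, 1, 0, 0, 0, 1], [0, 0, 1, 0, 0, 0, 1], [0, 0, 1, 0, 0, 0, 1], [0, 0, 1, 0, 0, 0, 1], [0, 0, 0, 0, 0, 0, 1], [0, 0, 0, 0, 0, 0, 1]]]}}

```text
clock: 13.95
ee_pos: [0.5546, 0.0124, 0.2309]
orientation: [0.0, 0.576, 0.817, 0.0]
contact_force: [0.3, 1.4, -0.2]
opening: 0.0006
grip_force: 0.0
```

Run:
```python
from h import *
b=snap('scene','s3'); cv2.imwrite('pics/m3.png',cv2.resize(b,(780,585),interpolation=2)[:,:,::-1]); print(sensors.state()['ee_pos'],sensors.state()['contact_force'])
```

```text
[0.55408186 0.0124298  0.23013613] [ 0.18040176  0.20212593 -0.65942423]
```

View pics/m3.png

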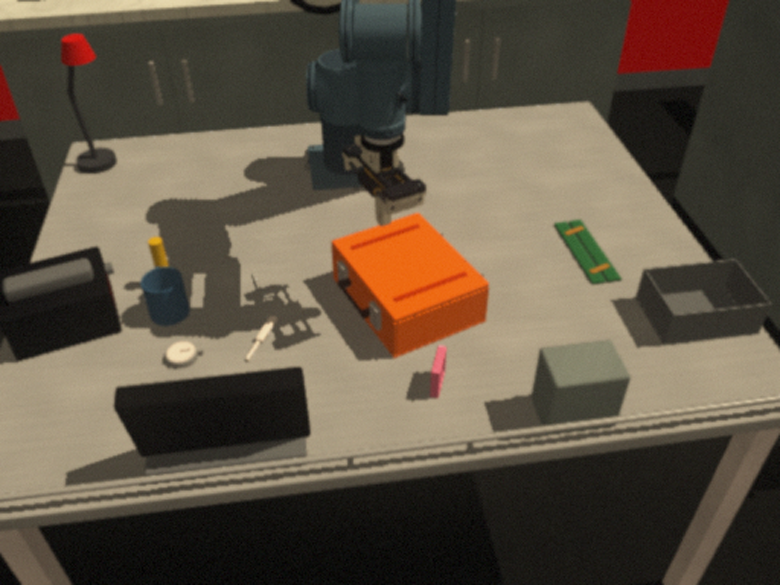

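The lid is flush on the case (around (410,285)), the bystanders are where they were, and the gripper is clear above it.

```bash
python3 -c "
from bench import manip; print(manip.job_done())"
```

```text
the job is handed in; nothing more can be done
None
```

The filter was tipped flat, about 10 mm from the pad's centre, then the lid was pushed over and pressed shut (23 N stop at the shut height); the other items look undisturbed, and the job was handed in with the gripper clear at about 14 s.

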